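# Shut off the tagged rinse-water valve

## Task

Shut off one branch of the rinse water: push the loose cover of the steel valve box along its guides, by its handle, until it comes to the stop over the closed right-hand half of the box, without lifting it off; then push the lever of the valve that has the round disc on its hub clockwise a quarter turn, fully shut, so that it stands across its pipe. Leave the other valve as it is, leave the box uncovered, and do not shift, pick up or knock over anything else on the bench.

Things in the scene. Friction and masses are not known exactly. Their poses are not given: they have to be found in the camera images.
- box: Fixed steel valve box, 194 (x, to its back) x 566 (y, to its left) x 100 mm high, origin under its centre. Left half (y +5 to +280): open bay with two ball valves side by side; right half closed by a fixed panel. Walls 3. Two ledges 14 wide along front and back, tops at z = 90, 160 apart, carry the cover over the whole length.
- cover: Loose flat aluminium cover, 184 (x) x 272 (y) x 4 mm, 0.4 to 0.85 kg, lying on the box's ledges with 2 mm of play front and back; origin under its centre, axes as the box. It slides along the box's y: origin at box y = +100 to +140 at the start (over the valves), -144 at the stop of the right end wall. Only its weight keeps it down.
- cover_bar (a point): Centre of the steel bow handle in the middle of the cover: a level round bar of diameter 12 mm along x, 116 long, on two posts at x = +-52. The bar's axis is 30 above the cover's underside (120 above the bench), with 20 free below the bar.
- tagged_lever (a joint): The valve with the round disc on its lever's hub. Joint about its vertical stem: 0 = open, lever along the box's -x (along its pipe, towards the robot); grows clockwise seen from above; 1.571 = shut, hard stop, lever along the box's +y (across its pipe). Dry friction of about 0.4 Nm holds it where it is left; no spring. Starts at 0 to 0.25.
- tagged_stem (a point): On the stem axis of the valve with the disc, 72 mm above the bench (mid-height of the lever's sleeve); axes as the box. The disc on top of the hub is 36 in diameter, 2 thick, its top 76 above the bench. This valve stands at box x = +40 and y = +60 or +175 (varies), the other valve at the other place.
- tagged_tip (a point): Outer end of that lever on its centre line, 80 mm from the stem axis, 72 above the bench. The lever's black sleeve runs from 30 to 80 off the axis, 19 wide, 9 thick (67.5 to 76.5 above the bench); below it is free down to 52 above the bench (valve body and pipe).
- plain_lever (a joint): The other valve, same size and make, with only a small nut (diameter 14 mm) on its hub. Joint values as for the valve with the disc.
- plain_stem (a point): On the stem axis of the other valve, 72 mm above the bench.
- plain_tip (a point): Outer end of the other valve's lever, 80 mm from its stem axis, 72 above the bench.
- strip_bottle: Bystander: upright white test-strip bottle with black cap, diameter 58, height 125 mm, beyond the valve box's left end; origin under its centre.
- vial: Bystander: small upright white vial, diameter 38, height 75 mm, in front of the valve box; origin under its centre.
- pot_a: Bystander: lidded specimen pot, diameter 60, height 61 mm, in front of the valve box; origin under its centre.
- pot_b: Bystander: lidded specimen pot, diameter 60, height 61 mm, in front of the valve box; origin under its centre.
- wrench: Bystander: steel spanner lying flat, 140 long mm, in front of the valve box; origin under its centre.
- tube_rack: Bystander: small white rack with four test tubes, 40 x 140, height 100 mm, behind the valve box; origin under its centre.
- slide_box: Bystander: small white slide box, 34 x 82, height 30 mm, behind the valve box; origin under its centre.

How it is judged:
By the outcome, as a careful person would: the job done as asked, in the order asked, and still so for the second after the job is handed in, with the robot touching nothing.
It also fails if it takes over 48 s, if anything falls off the work surface, if the arm or the gripper's body presses on something with over 40 N, if the wrist force passes 120 N, or if a joint passes its speed limit or range.

## Robot

A 6-joint arm with a two-finger parallel gripper is mounted at the origin on the work surface. World frame = base frame: x ahead of the robot, y to its left, z up, the work surface at z = 0. Lengths are in m, angles in rad, forces in N, time in s.
With the tool pointing down it reaches from about 0.25 to 0.775 m from the base axis. Payload 4 kg.
Tool frame: the origin (TCP) lies at the very end of the fingers, on their centre line; the grasp point (between the pads) lies 19 mm behind it; z points along the fingers, y is the line along which they close (so a half turn about z gives the same grasp; the last joint's range is limited). The gripper opens to 85 mm and grips with 20 to 120 N. Pads are 22 mm wide; open, the fingers measure 114 mm over their backs; the gripper's body (76 mm by 85 mm) begins 54 mm behind the grasp point. The pads swing forward as they close: fully open they stand 13 mm farther back than shut.
Start: joints at [-1.212, 0.087, 1.371, -0, 1.684, -0.103], TCP at [0.245, -0.492, 0.231] pointing down, gripper open.
Joint ranges: [-3.1, 3.1], [-0.76, 2.03], [0.27, 2.55], [-1.08, 4.22], [0.17, 2.65], [-2.57, 2.57]. Speed limits (rad/s): [2.79, 2.79, 3.14, 3.14, 3.14, 3.14].

## Interface

Orientations are given as [roll, pitch, yaw] about the fixed x, y, z axes, in that order (R = Rz(yaw) Ry(pitch) Rx(roll)).
In Python, from station import robot gives the robot as it stands. Calls block until the motion is done:
- robot.goto(position, orientation): joint-space move of the TCP to a pose.
- robot.move_l(position, attitude=None, feed=0.15): straight line of the TCP; attitude=None keeps the orientation; feed is the mean speed in m/s.
- robot.movej(angles): joint-space move.
- robot.command_gripper(opening, f_grip=None): finger opening in m; f_grip is the grip in N (None keeps the last); returns when the fingers have stopped.
- robot.hold(seconds).
- robot.inverse_kinematics(position, orientation): joint angles nearest the present ones, or None.
- robot.snapshot(name): name is "side" or "top" or "wrist"; returns a dict with "pixels" (400x640x3 uint8, red, green, blue), "mtx" (3x3 intrinsics, pixels), "dist_coeffs" ([k1, k2, p1, p2, k3] as OpenCV has them; the pictures are not rectified), "position" and "rotation" of the camera in the world; the wrist camera has in their place "tool_from_camera" (4x4, takes a point from camera to tool coordinates, whose origin is the TCP and whose axes are the flange's). Camera axes: x right, y up, looking along -z (the intrinsics and any distortion apply to the point x, -y, -z); pixel columns grow to the right and rows downward; lengths in m; the calibration is good to about 2 mm. A picture is of the moment at which its call begins: read the wrist's pose just before it. There is no depth.
A pose or a line that the arm cannot do raises robot.IKError and nothing moves.
- robot.finish_job(): hands the job in; it is judged then, once.
Readings, each from a call of its own:
- robot.current_time(): time.
- robot.current_joint_pos(): joint angles.
- robot.current_dq(): joint speeds.
- robot.current_effort(): joint torques, N m.
- robot.current_eef_pos(): TCP position.
- robot.current_tcp_rot(): TCP orientation.
- robot.current_force(): force on the tool from outside, world axes, zero at the start.
- robot.current_wrist_torque(): the same for the moment, N m.
- robot.current_gripper_width(): finger opening in m.
- robot.current_grip_force(): force on a finger pad.
Only numpy, scipy, OpenCV 4.12 (cv2) and the standard library are available. Lean on these libraries where they do the work, as an engineer would, in place of code of your own. Each camera call takes 0.05 s, during which the arm holds its last target. There are 200 camera calls.

## Working session

There is one attempt and no reset: what is moved stays moved. The work goes in short steps, each a Python script; the robot and the scene stay as the last script left them, time stands still between calls to the robot, and variables do not carry over. Pictures are saved under pics/ and viewed, at most 10 in all, crops included, and the job is handed in when it is done.

```bash
mkdir -p pics; ls; python3 - <<'E'
from station import robot
import cv2,pickle
for n in("top","side"):
    s=robot.snapshot(n); pickle.dump(s,open(f"{n}.pkl","wb"))
    cv2.imwrite(f"pics/{n}0.png",s["pixels"][:,:,::-1])
    print(n,s["mtx"],s["dist_coeffs"],s["position"],s["rotation"])
print(robot.current_time(),robot.current_tcp_rot())
E
```

```text
pics
top [[403.39166189   0.         319.29629994]
 [  0.         403.39166189 199.36696227]
 [  0.           0.           1.        ]] [0.02647889 0.         0.         0.         0.        ] [0.50570401 0.0673635  1.06557967] [ 0.02937835  0.01441321 -1.55989331]
side [[440.29442295   0.         319.16089249]
 [  0.         440.29442295 191.43430466]
 [  0.           0.           1.        ]] [-0.11059798  0.          0.          0.          0.        ] [-0.13343193  0.80455066  0.65755941] [ 1.05691167 -0.01956994 -2.38990816]
0.1 [-3.13948504e+00 -1.74336931e-04  4.61746343e-01]
```

View pics/top0.png

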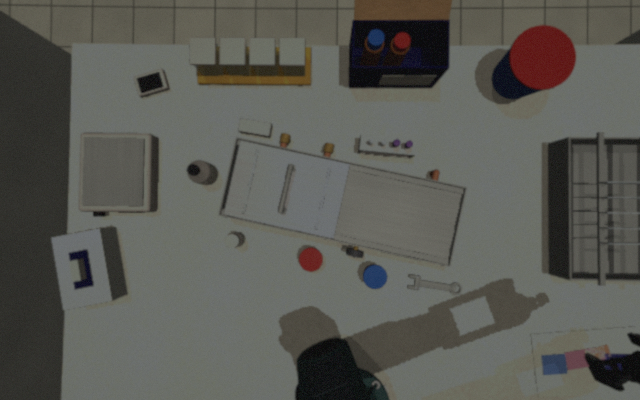

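View pics/side0.png

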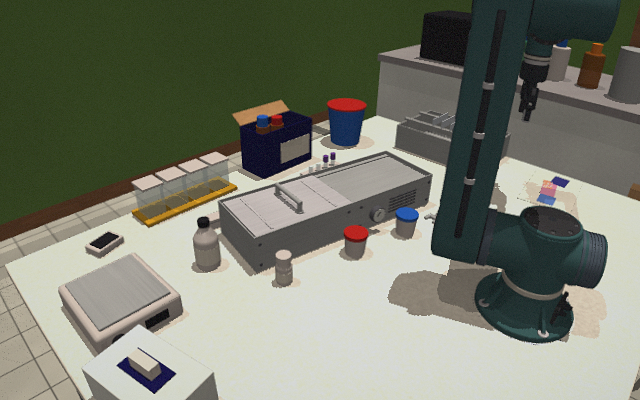

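The top view shows the box with rim corners at about (237,138), (465,187), (449,265), (221,215), and the bow handle from (291,166) to (282,212). The vial is at (235,239), the pots at (311,259) and (375,276), and the bottle at (200,172), all clear of the cover.

```bash
cat > h.py <<'E'
import numpy as np,cv2
from scipy.spatial.transform import Rotation as R
def cam(s,pose=None):
    if "position" in s: return np.array(s["position"]),R.from_euler("xyz",s["rotation"]).as_matrix()
    p,r=pose; T=np.array(s["tool_from_camera"]); Rt=R.from_euler("xyz",r).as_matrix()
    return p+Rt@T[:3,3],Rt@T[:3,:3]
def cast(s,uv,z,pose=None):
    c,M=cam(s,pose)
    n=cv2.undistortPoints(np.array(uv,float).reshape(-1,1,2),s["mtx"],np.array(s["dist_coeffs"])).reshape(-1,2)
    d=np.c_[n[:,0],-n[:,1],-np.ones(len(n))]@M.T
    return c+d*((z-c[2])/d[:,2])[:,None]
def proj(s,P,pose=None):
    c,M=cam(s,pose); q=(np.atleast_2d(P)-c)@M; q=q*[1,-1,-1]
    return cv2.projectPoints(q,np.zeros(3),np.zeros(3),s["mtx"],np.array(s["dist_coeffs"]))[0].reshape(-1,2)
E
python3 - <<'E'
from h import *
import pickle
t=pickle.load(open("top.pkl","rb"));s=pickle.load(open("side.pkl","rb"))
C=cast(t,[(237,138),(465,187),(449,265),(221,215)],.1)
print(C.round(4)); print([np.linalg.norm(C[i]-C[i-1]).round(4) for i in range(4)])
ctr=C.mean(0); y=(C[0]+C[3]-C[1]-C[2]); yaw=np.arctan2(-y[0],y[1]); print(ctr,yaw)
x=(C[0]+C[1]-C[2]-C[3]);print(np.arctan2(x[1],x[0]))
H=cast(t,[(291,166),(282,212)],.12);print(H,np.linalg.norm(H[0]-H[1]));
Rb=R.from_euler('z',yaw).as_matrix();print((H-ctr)@Rb)
print(proj(s,np.vstack([C,H])).round(0))
for uv,z in [((235,239),.075),((311,259),.061),((375,276),.061),((192,170),.125),((434,284),.005),((385,147),.1),((255,128),.03)]: print(((cast(t,[uv],z)-ctr)@Rb).round(3))
E
```

```text
[[ 0.6797  0.2814  0.1   ]
 [ 0.567  -0.2644  0.1   ]
 [ 0.3819 -0.2268  0.1   ]
 [ 0.494   0.3168  0.1   ]]
[np.float64(0.1891), np.float64(0.5573), np.float64(0.1888), np.float64(0.555)]
[0.53063623 0.02676034 0.1       ] -0.2035363136666177
-0.19413483251402466
[[0.61117802 0.14872757 0.12      ]
 [0.5027829  0.16846269 0.12      ]] 0.1101770295972575
[[ 0.05422552  0.13572979  0.02      ]
 [-0.05592123  0.13314721  0.02      ]]
[[220. 200.]
 [385. 150.]
 [431. 173.]
 [257. 236.]
 [277. 184.]
 [302. 202.]]
[[-0.146  0.236 -0.025]]
[[-0.156  0.044 -0.039]]
[[-0.163 -0.12  -0.039]]
[[-0.005  0.36   0.025]]
[[-0.157 -0.281 -0.095]]
[[ 0.148 -0.073  0.   ]]
[[ 0.139  0.257 -0.07 ]]
```

```bash
python3 - <<'E'
from h import *
from station import robot
import pickle
yaw=-.2
print(robot.inverse_kinematics([.55,.13,.32],[np.pi,0,yaw]), robot.inverse_kinematics([.557,.1586,.102],[np.pi,0,yaw]))
robot.goto([.5,.13,.32],[np.pi,0,yaw])
p=(np.array(robot.current_eef_pos()),np.array(robot.current_tcp_rot())); s=robot.snapshot("wrist")
pickle.dump((s,p),open("w1.pkl","wb")); cv2.imwrite("pics/w1.png",s["pixels"][:,:,::-1])
print(p,s["tool_from_camera"],robot.current_time())
E
```

```text
[ 1.31786119e-01  1.21900089e-01  1.15868334e+00 -4.44089210e-16
  1.86100923e+00  1.90258245e+00] [ 1.79510979e-01  2.10723796e-01  1.49054216e+00 -4.44089210e-16
  1.44032670e+00  1.95030731e+00]
(array([0.50015032, 0.12937436, 0.3197781 ]), array([ 3.14125858e+00,  2.67008578e-04, -2.01047439e-01])) [[ 7.35205358e-04  9.46910608e-01  3.21496127e-01  8.22501252e-02]
 [ 9.99999271e-01 -3.88199162e-04 -1.14345053e-03 -2.65877298e-04]
 [-9.57940912e-04  3.21496733e-01 -9.46910203e-01 -1.43159650e-01]
 [ 0.00000000e+00  0.00000000e+00  0.00000000e+00  1.00000000e+00]] 2.5583
```

View pics/w1.png

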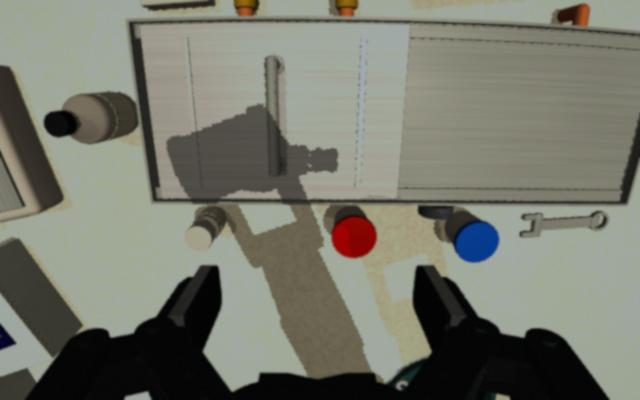

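The wrist view shows the rim corners at (130,19), (153,203) and (628,204), and the bar from (272,58) to (277,175). The cover lies flat on the ledges.

```bash
python3 - <<'E'
from h import *
import pickle
s,p=pickle.load(open("w1.pkl","rb"))
C=cast(s,[(130,19),(153,203),(628,204)],.1,p); print(C.round(4),np.linalg.norm(C[0]-C[1]),np.linalg.norm(C[2]-C[1]))
d=C[1]-C[2]; yaw=np.arctan2(-d[0],d[1]); ctr=(C[0]+C[2])/2; print(yaw,ctr)
Rb=R.from_euler('z',yaw).as_matrix()
H=cast(s,[(272,56),(277,176)],.12,p);print(H,np.linalg.norm(H[0]-H[1]),(H-ctr)@Rb)
E
```

```text
[[ 0.6813  0.2808  0.1   ]
 [ 0.4931  0.3226  0.1   ]
 [ 0.3792 -0.2298  0.1   ]] 0.19275949316448734 0.564029816110543
-0.20341111377171633 [0.53024381 0.02550975 0.1       ]
[[0.6148501  0.14898395 0.12      ]
 [0.50007025 0.17154136 0.12      ]] 0.1169754267849197 [[ 0.0579188   0.13801998  0.02      ]
 [-0.05905151  0.13692551  0.02      ]]
```

```bash
cat >> h.py <<'E'
YAW=-.2034; CTR=np.array([.5303,.0257,0]); RB=R.from_euler('z',YAW).as_matrix(); DOWN=[np.pi,0,YAW]
def W(x,y,z): return CTR+RB@[x,y,z]
def B(p): return (np.array(p)-CTR)@RB
E
python3 - <<'E'
from h import *
from station import robot
import pickle
robot.goto(W(0,.1365,.17),DOWN)
robot.command_gripper(.024,20)
robot.move_l(W(0,.1365,.101),feed=.06)
print(robot.current_gripper_width(),robot.current_force(),B(robot.current_eef_pos()))
for y in (.10,-.05,-.142):
    robot.move_l(W(0,y,.101),feed=.1); print(B(robot.current_eef_pos()).round(4),(np.array(robot.current_force())@RB).round(1))
s=robot.snapshot("top"); cv2.imwrite("pics/t1.png",cv2.resize(s["pixels"][110:290,190:490,::-1],None,fx=2.5,fy=2.5))
print(robot.current_time())
E
```

```text
0.023762155228934212 [-0.38354077  0.04609999  0.00594533] [0.00039323 0.13665245 0.10167626]
[1.000e-04 9.900e-02 1.011e-01] [ 0.1 -0.2  0.3]
[ 0.0003 -0.05    0.1014] [ 0.7  0.2 -0.3]
[-1.000e-04 -1.426e-01  1.008e-01] [-0.  -0.3 -0.7]
8.4417
```

View pics/t1.png

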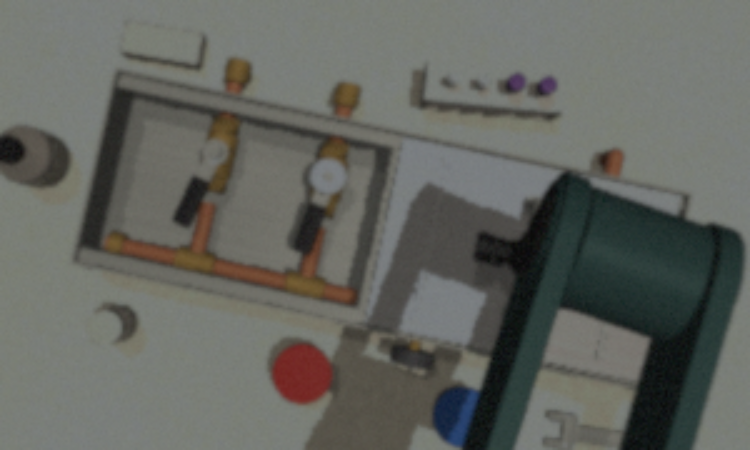

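The cover has slid right with little friction, and both valves show. The disc is on the right-hand valve at (327,175) in the crop, so at box y = +60. I'll push on to the stop while watching the force.

```bash
python3 - <<'E'
from h import *
from station import robot
y=-.146
while y>-.162:
    robot.move_l(W(0,y,.101),feed=.03); f=(np.array(robot.current_force())@RB)
    print(round(y,4),B(robot.current_eef_pos()).round(4),f.round(1))
    if abs(f[1])>8: break
    y-=.0015
robot.move_l(W(0,y+.006,.101),feed=.03)
robot.move_l(W(0,y+.006,.2),feed=.12)
robot.command_gripper(0)
robot.goto(W(-.14,.02,.33),DOWN)
import pickle
p=(np.array(robot.current_eef_pos()),np.array(robot.current_tcp_rot())); s=robot.snapshot("wrist")
pickle.dump((s,p),open("w2.pkl","wb")); cv2.imwrite("pics/w2.png",s["pixels"][:,:,::-1])
print(robot.current_time(),robot.current_gripper_width())
E
```

```text
-0.146 [-0.0003 -0.1458  0.1007] [-0.7  2.1 -0.3]
-0.1475 [ 1.000e-04 -1.469e-01  1.007e-01] [ 1.2  4.2 -2.5]
-0.149 [ 0.0008 -0.1474  0.1009] [ 2.5  7.6 -2.5]
-0.1505 [ 0.0008 -0.1475  0.1009] [ 4.2 10.8 -1.9]
12.2 -0.00013195470628808175
```

View pics/w2.png

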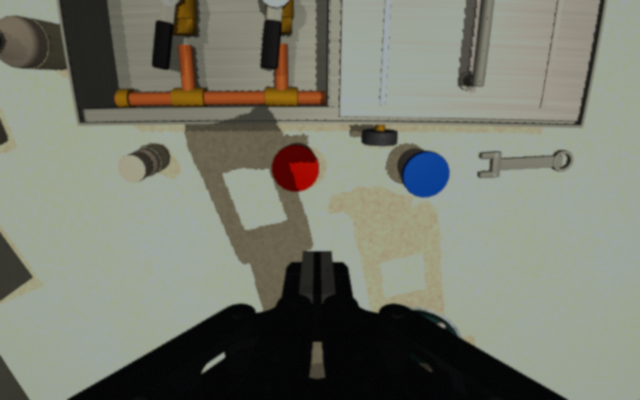

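The bar is at the stop: the force ramps up while the position stays put. The disc valve's black sleeve ends at about (270,68), and the cover's left edge is at about x=340. I'll cast the rays and take a near view over the valve.

```bash
python3 - <<'E'
from h import *
from station import robot
import pickle
s,p=pickle.load(open("w2.pkl","rb"))
print("tip",B(cast(s,[(270,68)],.0765,p)[0]),"cover edge",B(cast(s,[(340,100)],.094,p)[0]),"corners",B(cast(s,[(82,124),(581,124)],.1,p)))
print("bar end",B(cast(s,[(469,84)],.12,p)[0]))
robot.goto(W(-.06,.06,.33),DOWN)
p=(np.array(robot.current_eef_pos()),np.array(robot.current_tcp_rot())); s=robot.snapshot("wrist")
pickle.dump((s,p),open("w3.pkl","wb")); cv2.imwrite("pics/w3.png",s["pixels"][:,:,::-1])
E
```

```text
tip [-0.03982957  0.07053118  0.0765    ] cover edge [-0.07332091 -0.0056937   0.094     ] corners [[-0.09546821  0.28009575  0.1       ]
 [-0.09466984 -0.27780758  0.1       ]]
bar end [-0.05538886 -0.13296527  0.12      ]
```

View pics/w3.png

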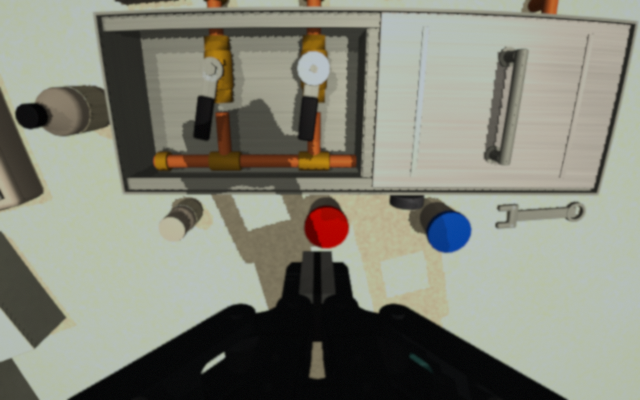

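The near view shows the disc at (313,67), its sleeve tip at (306,139) and the cover edge at x≈373. I'll check these points and then push the lever with closed fingers, turning the tool with it.

```bash
cat > push.py <<'E'
from h import *
from station import robot
import pickle,sys
s,p=pickle.load(open("w3.pkl","rb"))
print("corners",B(cast(s,[(97,13),(127,192),(596,192),(634,22)],.1,p)).round(4))
st=B(cast(s,[(313,67)],.076,p))[0]; tip=B(cast(s,[(306,139)],.0765,p))[0]; print("stem",st,"tip",tip,np.linalg.norm(st-tip))
q0=np.arctan2(tip[1]-st[1],st[0]-tip[0]); print("q0",q0,"cover edge",B(cast(s,[(373,100)],.094,p)),"bar",B(cast(s,[(513,60),(502,155)],.12,p)))
S=np.array([.04,.06]) if np.hypot(st[0]-.04,st[1]-.06)>.006 else st[:2]
def pose(q,d,z,r=.060):
    l=np.array([-np.cos(q),np.sin(q)]); t=np.array([np.sin(q),np.cos(q)])
    xy=S+r*l-d*t; return W(xy[0],xy[1],z),[np.pi,0,YAW+np.pi-q]
E
python3 - <<'E'
from push import *
j=robot.current_joint_pos()
for q,d,z in [(q0,.034,.12),(q0,.034,.061),(.8,.024,.061),(1.6,.024,.061)]: print(pose(q,d,z),robot.inverse_kinematics(*pose(q,d,z)))
E
```

```text
corners [[ 0.0956  0.2807  0.1   ]
 [-0.0945  0.2801  0.1   ]
 [-0.0952 -0.2772  0.1   ]
 [ 0.0938 -0.2766  0.1   ]]
stem [0.04055171 0.06276636 0.076     ] tip [-0.03817185  0.07117875  0.0765    ] 0.07917332889348033
q0 0.10645591674078252 cover edge [[ 0.0064754  -0.00151412  0.094     ]] bar [[ 0.04796747 -0.13471048  0.12      ]
 [-0.04736967 -0.13862725  0.12      ]]
(array([0.5151846 , 0.06489544, 0.12      ]), [3.141592653589793, 0, np.float64(2.831736736849011)]) [ 0.01608628  0.06840613  1.61401976  0.          1.45916677 -1.24485413]
(array([0.5151846 , 0.06489544, 0.061     ]), [3.141592653589793, 0, np.float64(2.831736736849011)]) [ 0.01608628  0.11786378  1.68442872  0.          1.33930015 -1.24485413]
(array([0.53020901, 0.11668067, 0.061     ]), [3.141592653589793, 0, 2.138192653589793]) [ 0.1121672   0.16807977  1.62729116  0.          1.34622172 -0.45522913]
(array([0.57317162, 0.14289745, 0.061     ]), [3.141592653589793, 0, 1.3381926535897932]) [ 1.48366056e-01  2.68053787e-01  1.50652940e+00 -4.44089210e-16
  1.36700947e+00  3.80969730e-01]
```

```bash
python3 - <<'E'
import cv2
i=cv2.imread("pics/w3.png"); cv2.imwrite("pics/c3.png",cv2.resize(i[5:205,360:645],None,fx=2.8,fy=2.8,interpolation=cv2.INTER_CUBIC))
E
```

```text
(no output)
```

View pics/c3.png

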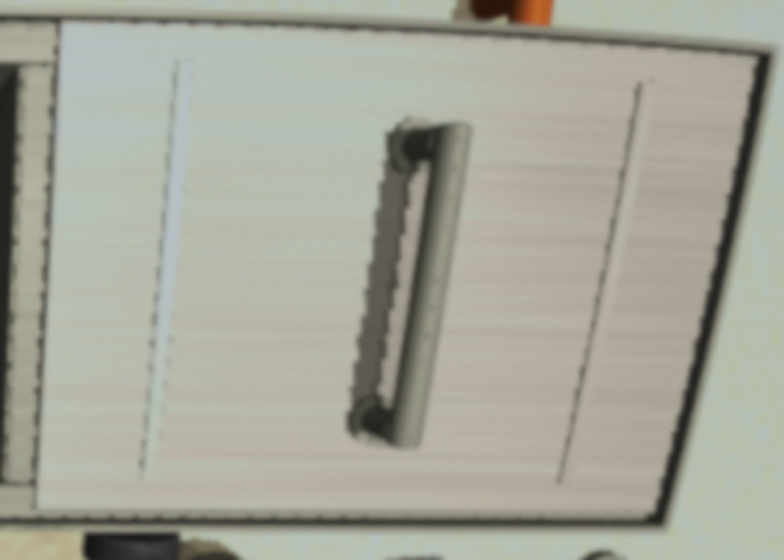

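The crop shows the cover's right edge flush against the dark inner face of the end wall. The bar runs from about (522,50) to (506,165) and the left edge from (381,12) to (373,187), all in full-image pixels. I'll compute the points and start the lever.

```bash
python3 - <<'E'
from push import *
print("bar",B(cast(s,[(522.5,50),(506,164)],.12,p)),"edge",B(cast(s,[(381.4,12.5),(373.2,187)],.094,p)))
robot.goto(*pose(q0,.034,.16)); robot.move_l(pose(q0,.034,.061)[0],feed=.08)
print(robot.current_force(),B(robot.current_eef_pos()))
for q,d in [(q0,.026),(q0+.15,.024),(.45,.024),(.6,.024),(.8,.024)]:
    a=pose(q,d,.061); robot.move_l(*a,feed=.05); print(round(q,2),(np.array(robot.current_force())@RB).round(1),(B(robot.current_eef_pos())-B(a[0])).round(4))
im=robot.snapshot("top")["pixels"]; cv2.imwrite("pics/t2.png",cv2.resize(im[110:290,190:490,::-1],None,fx=2.5,fy=2.5)); print(robot.current_time())
E
```

```text
corners [[ 0.0956  0.2807  0.1   ]
 [-0.0945  0.2801  0.1   ]
 [-0.0952 -0.2772  0.1   ]
 [ 0.0938 -0.2766  0.1   ]]
stem [0.04055171 0.06276636 0.076     ] tip [-0.03817185  0.07117875  0.0765    ] 0.07917332889348033
q0 0.10645591674078252 cover edge [[ 0.0064754  -0.00151412  0.094     ]] bar [[ 0.04796747 -0.13471048  0.12      ]
 [-0.04736967 -0.13862725  0.12      ]]
bar [[ 0.05757247 -0.14302848  0.12      ]
 [-0.05715081 -0.14480442  0.12      ]] edge [[ 0.09227736 -0.00621421  0.094     ]
 [-0.0909876  -0.00661454  0.094     ]]
[-0.44116801  0.49920528 -0.78672129] [-0.02215129  0.03544527  0.06177384]
0.11 [ 0.5 -0.7 -0. ] [0.0002 0.0005 0.0003]
0.26 [ 0.3 -4.5  1.5] [ 0.0001 -0.0011  0.    ]
0.45 [ 0.8 -4.8  1.2] [-0.     -0.0008 -0.    ]
0.6 [ 0.1 -5.9  1.5] [-0.     -0.0006 -0.    ]
0.8 [-0.7 -5.7  1.5] [-0.0002 -0.0004 -0.0001]
18.5917
```

View pics/t2.png

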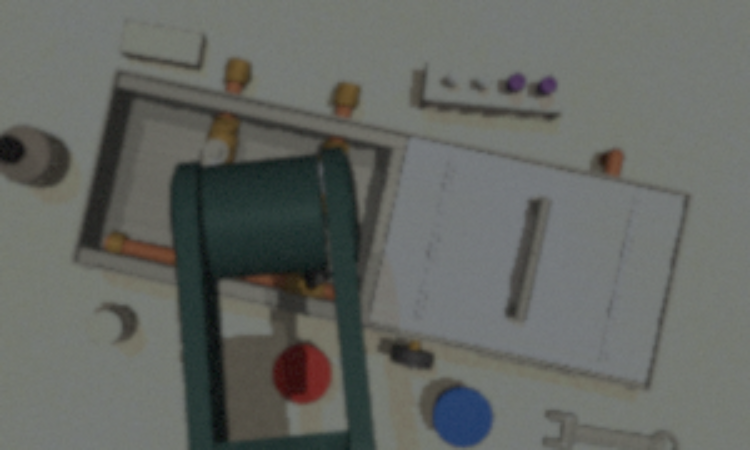

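The cover is at the stop, with the bar at y ≈ -0.144. The steady push of about 6 N matches the lever turning, so I'll continue to the hard stop.

```bash
python3 - <<'E'
from push import *
q=.95
while q<1.72:
    a=pose(q,.024,.061); robot.move_l(*a,feed=.05); f=np.array(robot.current_force())@RB
    t=f[:2]@[np.sin(q),np.cos(q)]; print(round(q,2),f.round(1),round(t,1),(B(robot.current_eef_pos())-B(a[0])).round(4))
    if abs(t)>18: break
    q+=.12 if q<1.4 else .03
q=min(q,1.6)
robot.move_l(*pose(q,.034,.061),feed=.05); robot.move_l(pose(q,.034,.16)[0],feed=.12)
robot.goto(W(-.06,.06,.33),[np.pi,0,YAW])
p=(np.array(robot.current_eef_pos()),np.array(robot.current_tcp_rot())); s=robot.snapshot("wrist")
pickle.dump((s,p),open("w4.pkl","wb")); cv2.imwrite("pics/w4.png",s["pixels"][:,:,::-1]); print(robot.current_time())
E
```

```text
corners [[ 0.0956  0.2807  0.1   ]
 [-0.0945  0.2801  0.1   ]
 [-0.0952 -0.2772  0.1   ]
 [ 0.0938 -0.2766  0.1   ]]
stem [0.04055171 0.06276636 0.076     ] tip [-0.03817185  0.07117875  0.0765    ] 0.07917332889348033
q0 0.10645591674078252 cover edge [[ 0.0064754  -0.00151412  0.094     ]] bar [[ 0.04796747 -0.13471048  0.12      ]
 [-0.04736967 -0.13862725  0.12      ]]
0.95 [-1.6 -4.5  1.8] -3.9 [-0.0004 -0.0001 -0.0001]
1.07 [-2.  -4.6  1.8] -4.0 [-0.0006 -0.0001 -0.0003]
1.19 [-1.9 -2.9  2.1] -2.8 [-0.0007  0.     -0.0003]
1.31 [-3.3 -4.4  1.2] -4.4 [-0.0007  0.0001 -0.0003]
1.43 [-4.  -3.4  1.6] -4.5 [-0.0008  0.0002 -0.0003]
1.46 [-4.5 -3.4  1.4] -4.8 [-0.0011  0.0001 -0.0003]
1.49 [-4.6 -3.   1.9] -4.9 [-0.0012  0.0001 -0.0003]
1.52 [-4.7 -3.8  2.7] -4.9 [-0.0013  0.0001 -0.0004]
1.55 [-5.1 -3.4  2.4] -5.2 [-0.0013  0.0001 -0.0004]
1.58 [-5.8 -2.6  2.5] -5.8 [-0.0014  0.0002 -0.0004]
1.61 [-5.6 -3.1  3.1] -5.5 [-0.0016  0.0002 -0.0004]
1.64 [-10.3  -3.9   5.2] -10.0 [-0.0033 -0.     -0.0005]
1.67 [-14.4  -5.1   7.6] -13.8 [-0.005  -0.0001 -0.0005]
1.7 [-18.4  -5.8  10. ] -17.5 [-0.0068 -0.0002 -0.0006]
25.2333
```

View pics/w4.png

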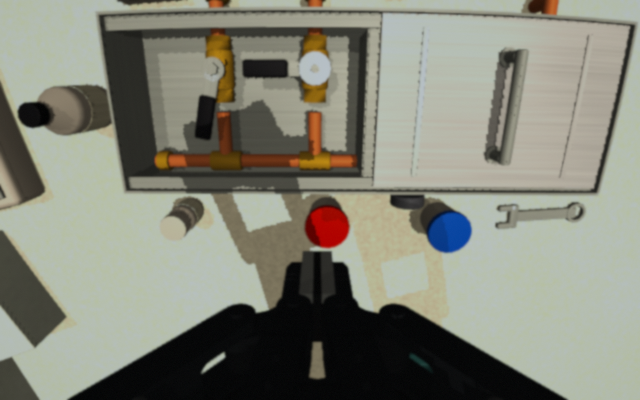

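The view shows the disc valve's lever straight across its pipe, with the sleeve from (244,68) to (288,68). The plain lever is unchanged, the cover is at the stop, the bystanders have not moved, and the arm is clear.

```bash
python3 -c "
from station import robot
print(robot.finish_job())"
```

```text
the job is handed in; nothing more can be done
None
```

I slid the cover to its stop over the closed half and turned the lever of the disc valve to its hard stop, fully shut; the other valve and everything else stayed put, and the job was handed in at about 25 s (no verdict was returned).

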